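# Put the caliper and the jack crank back in their shadow tray

## Robot

A 6-joint arm with a two-finger parallel gripper is mounted at the origin on the work surface. World frame = base frame: x ahead of the robot, y to its left, z up, the work surface at z = 0. Lengths are in m, angles in degrees, forces in N, time in s.
With the tool pointing down it reaches from about 0.25 to 0.725 m from the base axis. Payload 9.7 kg.
Tool frame: the origin (TCP) lies on the centre line of the jaws, within the pads' length; the fingertips stand 17 mm ahead of it and the grasp point (between the pads) lies 2 mm behind it (bot.tip_extent is the distance from the TCP to the fingertips, in m); z points along the fingers, y is the line along which they close (so a half turn about z gives the same grasp; the last joint's range is limited). The gripper opens to 85 mm and grips with 20 to 120 N. Pads are 22 mm wide; open, the fingers measure 114 mm over their backs; the gripper's body (76 mm by 85 mm) begins 54 mm behind the grasp point. The pads swing forward as they close: fully open they stand 13 mm farther back than shut.
Start: joints at [-70.359, 4.979, 10.078, 95.1, 0, 90], TCP at [0.185, -0.518, 0.227] pointing down, gripper open.
Joint ranges: [-179.16, 179.16], [-48.56, 103.87], [-65.8, 70.77], [-126.05, 130.52], [-82.76, 87.17], [-180, 180]. Speed limits (degrees/s): [127.2, 127.2, 147.25, 180, 180, 180].

## Interface

Orientations are given as [roll, pitch, yaw] about the fixed x, y, z axes, in that order (R = Rz(yaw) Ry(pitch) Rx(roll)).
In Python, from workcell import bot gives the robot as it stands.
- The arm moves only by the tool carry_out, never from a script. Its argument "moves" is text: rows parted by semicolons, each of 7 numbers parted by spaces: the shift along the tool's x, y, z in mm, then the turn, a rotation vector about the tool's x, y, z in degrees, then the finger opening in mm, from 0 to 85.4. A call has 1 to 20 rows; each row is the pose to reach, as a shift and turn from the pose commanded when the call began, along the tool's axes at that moment; what a row does not reach only later rows make up. A row lasts 1/10 s, in which the tool goes at most 50 mm and 8.59 degrees, less where a joint would pass 70% of its speed; a pose out of reach is approached as far as the arm can. A call with a gripper value outside its range is refused whole. The fingers move at their own pace and stop on an object; "force" is the grip in N (left out, the last holds). Time passes only in rows, so rows that repeat a pose let the fingers close. It gives the time, the measured TCP pose, the force, the opening and the grip force at its end, in the units of the state.
- bot.get_obs(): the state, without advancing time (a new reading comes with each control period).
- bot.camera(name): name is "scene" or "top" or "wrist"; returns a dict with "img" (420x560x3 uint8, red, green, blue), "mtx" (3x3 intrinsics, pixels), "k1" (the pictures are not rectified: a ray, as slopes to the right and down, at radius r is drawn at 1 + k1 r^2 times it, then the intrinsics apply), "position" and "orientation" of the camera in the world; the wrist camera has in their place "mount" (4x4, takes a point from camera to tool coordinates, whose origin is the TCP and whose axes are the flange's). Camera axes: x right, y up, looking along -z (the intrinsics and any distortion apply to the point x, -y, -z); pixel columns grow to the right and rows downward; lengths in m; the calibration is good to about 2 mm. A picture is of the moment at which its call begins: read the wrist's pose just before it. There is no depth.
- bot.job_done(): hands the job in; it is judged then, once.
The state is a dict: "time": time; "q": joint angles; "qd": joint speeds; "joint_efforts": joint torques, N m; "ee_pos": TCP position; "tcp_rot": TCP orientation; "wrist_force": force on the tool from outside, world axes, zero at the start; "torque": the same for the moment, N m; "opening": finger opening in m; "grasp_force": force on a finger pad.
Only numpy, scipy, OpenCV 4.12 (cv2) and the standard library are available. Lean on these libraries where they do the work, as an engineer would, in place of code of your own. Each camera call takes 0.05 s, during which the arm holds its last target. There are 200 camera calls.

## Task

Put the bench's measuring kit away: lay the black-and-steel caliper and the blue crank handle in their own cut-outs in the grey and yellow tool tray, each right way round and fully home, with the crank's square hole down over the square stub in its cut-out. Leave the red scraper in its cut-out and do not knock over or push away the glassware, bottle, dish and jar standing on the bench.

Things in the scene. Friction and masses are not known exactly. Their poses are not given: they have to be found in the camera images.
- tray: Fixed tool tray lying flat on the bench: yellow base 240 (tray x) by 220 (tray y) mm, 12 thick, covered by an 8 mm grey sheet (top at z = 20 mm) with three cut-outs whose floors are the yellow base. Origin: centre of its underside; z up. All cut-outs run along tray y and follow the tools' outlines with 2.5 mm to spare on every side. From low to high tray x: caliper, crank, scraper.
- caliper_pocket (a point): Point on the floor of the caliper's cut-out (8 mm below the tray's top face) where the caliper's origin belongs. Axes as the tray's. The caliper lies there with its +x (jaw end) along tray -y and its long jaws (caliper -y) towards tray -x.
- crank_pocket (a point): Point on the floor of the crank's cut-out (8 mm below the tray's top face), at the foot of a fixed upright square steel stub 12.5 mm wide and 20 mm high (it stands 12 mm above the tray's top), sides along tray x and y. The crank's origin belongs here, with its +x (long arm with the knob) along tray +y. Axes as the tray's.
- caliper: Loose caliper lying flat, about 0.18 kg, does not slide open. Steel beam 16 wide, 7 thick, from x = -95 to +80 mm; black display housing from x = -30 to +30, 34 wide (y -17 to +17), 22 mm high, with vertical sides: grip it there, across y. Two 12 mm wide, 7 mm thick steel jaws at x = 34 to 46 and 68 to 80, reaching to y = -44 and -48, and 20 mm on the +y side. Origin: underside, in the middle of the housing. z up. Balances within about 15 mm of the origin.
- caliper_jaw (a point): Underside of the caliper at its jaw end, 74 mm along its +x from its origin.
- crank: Loose counterweighted crank handle lying flat, about 0.22 kg. Blue hub 34 x 34 mm, 28 mm high, with vertical sides and a 16 mm square bore right through, sides along its x and y. Long arm along +x to 95 mm, 20 wide, 8 thick, with an upright black knob (18 mm diameter, top 35 mm above the underside) at x = 84. Short arm along -x to -55 mm, 26 wide, 8 thick. Origin: underside, centre of the bore. z up. Balances within about 15 mm of the origin; grip the hub across y.
- crank_knob (a point): Underside of the crank below the knob, 84 mm along its +x from its origin.
- scraper: Loose scraper with red handle (110 x 22 x 17 mm) and thin steel blade (45 x 44 x 3 mm), already lying in its cut-out; its handle stands 9 mm above the tray. Origin: underside on its centre line. Leave it.
- amber_bottle: Standing amber bottle, 52 mm diameter, 100 high, origin at centre of its foot. Leave it.
- beaker: Standing open glass cup, 72 mm diameter, 85 high, origin at centre of its foot. Leave it.
- cylinder: Standing measuring cylinder, 36 mm diameter, 210 high, on a yellow round foot of 72 mm diameter; origin at centre of its foot. Leave it.
- dish: White dish, 84 mm diameter, 16 high, origin at centre of its foot. Leave it.
- jar: Standing white jar with blue cap, 50 mm diameter, 60 high, origin at centre of its foot. Leave it.

How it is judged (in metres and radians):
At the end, for the whole second after the job is handed in: Caliper and crank at rest in their own cut-outs, right way round: origin within 5 mm sideways and 2 mm in height of the cut-out's point, within 0.04 rad of flat, 0.07 rad in yaw. Scraper moved under 12 mm; bottle, beaker, cylinder, dish, jar under 40 mm and tilted under 0.2 rad (horizontal distance between caliper and caliper_pocket below 0.005 m and z of caliper in the frame of caliper_pocket between -0.003 and 0.002 m and angle between each of caliper, crank's own z axis and vertical below 0.04 rad and angle between the x axis of each of caliper, crank and the y axis of tray, either way round below 0.07 rad and y of caliper_jaw in the frame of caliper_pocket below -0.06 m and linear speed of each of caliper, crank below 0.02 m/s and horizontal distance between crank and crank_pocket below 0.005 m and z of crank in the frame of crank_pocket between -0.003 and 0.002 m and y of crank_knob in the frame of crank_pocket above 0.07 m and distance of scraper from where it was at the start of the episode below 0.012 m and distance of each of amber_bottle, beaker, cylinder, dish, jar from where it was at the start of the episode below 0.04 m and angle between each of amber_bottle, beaker, cylinder, dish, jar's own z axis and vertical below 0.2 rad); the robot touches nothing.
It fails at once if a bottle, glass or jar is knocked over (angle between any of amber_bottle, beaker, cylinder, dish, jar's own z axis and vertical above 0.6 rad).
It fails at once if the scraper is lifted or pushed out of its cut-out (distance of scraper from where it was at the start of the episode above 0.03 m).
It also fails if it takes over 67 s, if anything falls off the work surface, if the arm or the gripper's body presses on something with over 40 N, if the wrist force passes 120 N, or if a joint passes its speed limit or range.

## Working session

There is one attempt and no reset: what is moved stays moved. The work goes in short steps, Python scripts to look and compute and a tool call to move; the robot and the scene stay as the last step left them, time stands still between calls to the robot, and variables do not carry over. Pictures are saved under pics/ and viewed, at most 10 in all, crops included, and the job is handed in when it is done.

Besides the shell and the picture viewer there is one more tool, called after "Call:" as name(argument=value, ...), one argument or row to a line, values as JSON. carry_out: Moves the arm, as the interface text tells. Its arguments: {"type":"object","properties":{"moves":{"type":"string"},"force":{"type":"number"}},"required":["moves"]}

```bash
ls; mkdir -p pics; python3 - <<'E'
from workcell import bot
import cv2
o=bot.get_obs();print(o)
for n in("top","scene"):
    c=bot.camera(n);cv2.imwrite(f"pics/{n}0.png",c["img"][:,:,::-1]);print({k:v for k,v in c.items() if k!="img"})
c=bot.camera("wrist");print({k:v for k,v in c.items() if k!="img"})
E
```

```text
pics
{'time': 0.0, 'q': array([-7.03590805e+01,  5.01228086e+00,  1.00352333e+01,  9.51018601e+01,
        8.05723482e-05,  8.99993565e+01]), 'qd': array([-0.00743281,  0.02048035, -0.01668575, -0.01362168, -0.00924381,
        0.00283232]), 'joint_efforts': array([ 8.29573437e-04, -5.20387745e+01,  4.64798069e+01,  1.62384025e-02,
        3.29591740e-05,  1.49703226e-05]), 'ee_pos': array([ 0.18478606, -0.51776789,  0.22657875]), 'tcp_rot': array([-1.79921092e+02, -8.14584668e-05,  1.96415629e+01]), 'wrist_force': array([ 0.59592958, -0.29639131, -0.07674624]), 'torque': array([0.04887868, 0.00847163, 0.04929609]), 'grasp_force': 0.0, 'opening': 0.0851969648964304}
{'mtx': array([[497.13788383,   0.        , 284.94229834],
       [  0.        , 497.13788383, 209.88114473],
       [  0.        ,   0.        ,   1.        ]]), 'k1': -0.020727207348884585, 'position': array([ 0.46303848, -0.02051449,  1.22217794]), 'orientation': array([  2.78427271,  -0.45009335, -88.87016999])}
{'mtx': array([[524.02371754,   0.        , 280.96620892],
       [  0.        , 524.02371754, 206.34508737],
       [  0.        ,   0.        ,   1.        ]]), 'k1': 0.0038403437076753883, 'position': array([ 1.238626  , -0.84477709,  0.76190467]), 'orientation': array([55.96706736, -0.66760997, 41.89083665])}
{'mtx': array([[363.65279122,   0.        , 280.81800793],
       [  0.        , 363.65279122, 210.87087414],
       [  0.        ,   0.        ,   1.        ]]), 'k1': -0.08188856153673937, 'mount': array([[-7.05887584e-04,  9.60611002e-01,  2.77895672e-01,
         6.92516609e-02],
       [ 9.99999701e-01,  5.90005420e-04,  5.00625556e-04,
        -3.11795265e-04],
       [ 3.16946464e-04,  2.77895942e-01, -9.60611131e-01,
        -1.46314532e-01],
       [ 0.00000000e+00,  0.00000000e+00,  0.00000000e+00,
         1.00000000e+00]])}
```

View pics/top0.png

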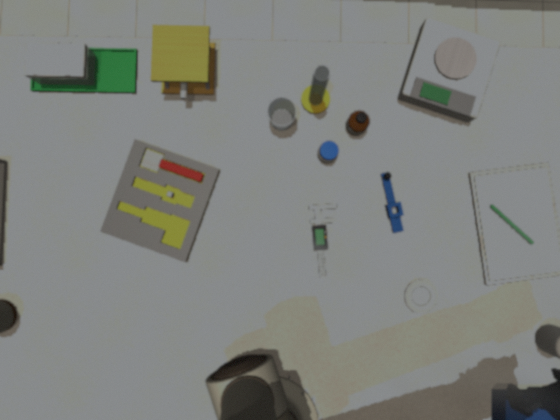

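View pics/scene0.png

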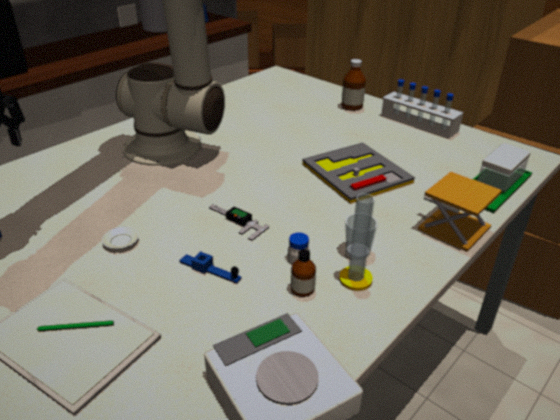

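```bash
cat > h.py <<'E'
import numpy as np, cv2
from scipy.spatial.transform import Rotation as R
def undist(c,uv):
    K=c["mtx"];d=np.array([c["k1"],0,0,0,0.])
    return cv2.undistortPointsIter(np.array(uv,float).reshape(-1,1,2),K,d,None,None,(3,100,1e-12)).reshape(-1,2)
def campose(c,obs=None):
    if "mount" in c:
        Rt=R.from_euler("xyz",obs["tcp_rot"],degrees=True).as_matrix()
        return Rt@c["mount"][:3,:3], Rt@c["mount"][:3,3]+obs["ee_pos"]
    return R.from_euler("xyz",c["orientation"],degrees=True).as_matrix(), np.array(c["position"])
def world(c,uv,z,obs=None):
    Rc,p=campose(c,obs);n=undist(c,uv)
    d=np.c_[n[:,0],-n[:,1],-np.ones(len(n))]@Rc.T
    z=np.broadcast_to(z,len(n))
    return p+d*((z-p[2])/d[:,2])[:,None]
def pix(c,P,obs=None):
    Rc,p=campose(c,obs);q=(np.atleast_2d(P)-p)@Rc;q=np.c_[q[:,0],-q[:,1],-q[:,2]]
    return cv2.projectPoints(q,np.zeros(3),np.zeros(3),c["mtx"],np.array([c["k1"],0,0,0,0.]))[0].reshape(-1,2)
E
python3 - <<'E'
from workcell import bot
from h import *
c=bot.camera("top");im=c["img"][:,:,::-1]
a=cv2.resize(im[135:265,95:225],None,fx=4.5,fy=4.5,interpolation=cv2.INTER_CUBIC)
b=cv2.resize(im[165:285,295:415],None,fx=4.5,fy=4.5,interpolation=cv2.INTER_CUBIC)
b=cv2.convertScaleAbs(b,alpha=1.3)
cv2.imwrite("pics/a.png",cv2.resize(np.hstack([cv2.resize(a,(400,400)),cv2.resize(b,(400,400))]),(800,400)))
P=dict(tray=[(138,140),(219,171),(186,260),(102,230)],cal=[(320,238)],crank=[(394,210),(387,176)],dish=[(420,296)],jar=[(329,151)],bottle=[(358,123)],beaker=[(281,118)],cyl=[(315,99)])
for k,v in P.items(): print(k,world(c,v,0.02).round(3).tolist())
E
```

```text
tray [[0.685, 0.333, 0.02], [0.613, 0.133, 0.02], [0.396, 0.207, 0.02], [0.464, 0.412, 0.02]]
cal [[0.455, -0.115, 0.02]]
crank [[0.527, -0.294, 0.02], [0.609, -0.276, 0.02]]
dish [[0.32, -0.358, 0.02]]
jar [[0.668, -0.133, 0.02]]
bottle [[0.738, -0.203, 0.02]]
beaker [[0.746, -0.015, 0.02]]
cyl [[0.795, -0.097, 0.02]]
```

View pics/a.png

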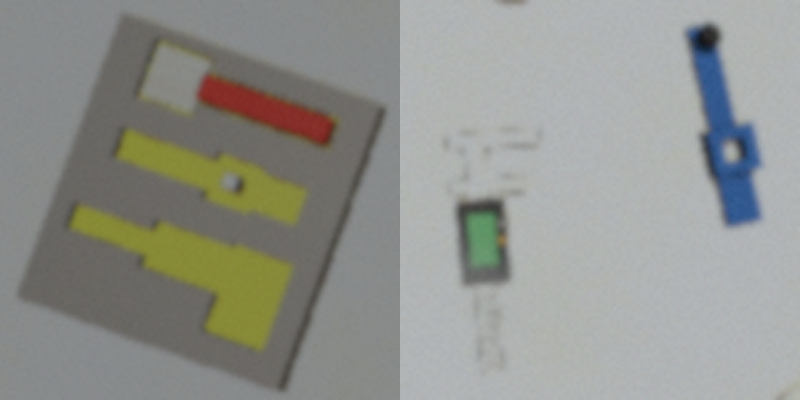

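Top view: the tray is at left, with caliper, crank and scraper cut-outs from bottom to top and the stub at crop (231,183). The caliper is at (320,238), jaws up and long jaws to the right. The crank hub is at (394,210) with the knob up at (387,176). I'll go above the tools for a wrist view.

Call:
carry_out(
  moves="385 -232 0 0 0 16.6 85;385 -232 0 0 0 16.6 85;385 -232 0 0 0 16.6 85;385 -232 0 0 0 16.6 85;385 -232 0 0 0 16.6 85;385 -232 0 0 0 16.6 85;385 -232 0 0 0 16.6 85;385 -232 0 0 0 16.6 85;385 -232 0 0 0 16.6 85;385 -232 0 0 0 16.6 85;385 -232 0 0 0 16.6 85;385 -232 0 0 0 16.6 85;385 -232 0 0 0 16.6 85;385 -232 0 0 0 16.6 85;385 -232 0 0 0 16.6 85",
)

```text
time: 1.7
ee_pos: [0.469, -0.1709, 0.2274]
tcp_rot: [180.0, -0.0, 2.9]
wrist_force: [0.9, -0.1, -0.6]
opening: 0.0851
grasp_force: 0.0
```

```bash
cat > snap.py <<'E'
import sys,pickle
from workcell import bot
from h import *
o=bot.get_obs();c=bot.camera("wrist");pickle.dump((o,c),open(sys.argv[1]+".pkl","wb"))
cv2.imwrite(f"pics/{sys.argv[1]}.png",cv2.resize(c["img"][:,:,::-1],(800,600),interpolation=cv2.INTER_CUBIC))
print(o["time"],o["ee_pos"],o["tcp_rot"],o["q"].round(1),o["opening"],bot.tip_extent)
E
python3 snap.py w1
```

```text
1.7 [ 0.46903869 -0.17091809  0.22741773] [ 1.79992461e+02 -1.15906790e-02  2.94631259e+00] [-20.  -2.   3.  95.  -0. 157.] 0.0850671926601889 0.017
```

View pics/w1.png

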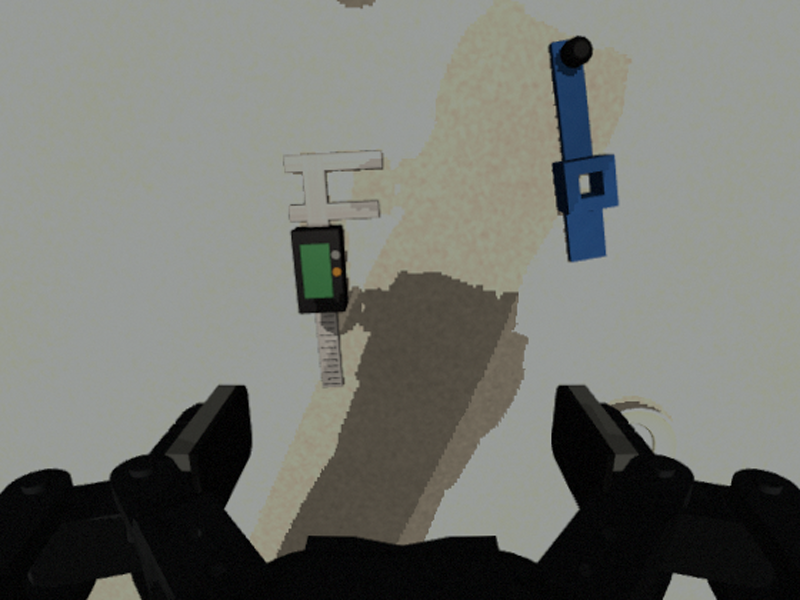

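Wrist view (800x600): caliper housing around (320,270), jaws up, long jaws to the right; crank hub around (590,182), knob at (577,50). I'll fit the poses.

```bash
cat > fit.py <<'E'
import pickle
from h import *
from scipy.optimize import least_squares
def fit(name,model,uv800,z0,init):
    o,c=pickle.load(open(name+".pkl","rb"));uv=(np.array(uv800,float)+.5)*0.7-.5
    m=np.array(model,float)/1000
    def f(p):
        a=p[2];x=m[:,0]*np.cos(a)-m[:,1]*np.sin(a)+p[0];y=m[:,0]*np.sin(a)+m[:,1]*np.cos(a)+p[1]
        return (pix(c,np.c_[x,y,m[:,2]+z0],o)-uv).ravel()
    s=least_squares(f,init,loss="soft_l1",x_scale=[.01,.01,.1]);r=f(s.x).reshape(-1,2)
    print("xy",s.x[:2].round(4),"yaw",np.degrees(s.x[2]).round(2));print(r.round(1).tolist())
    return s.x
def shift(o,xyz,yaw):
    Rt=R.from_euler("xyz",o["tcp_rot"],degrees=True)
    Rg=R.from_euler("xyz",[180,0,yaw],degrees=True)
    print("shift",(Rt.inv().apply(np.array(xyz)-o["ee_pos"])*1000).round(1),"turn",np.degrees((Rt.inv()*Rg).as_rotvec()).round(2))
E
python3 - <<'E'
from fit import *
cal=fit("w1",[(80,20,7),(80,-48,7),(68,-48,7),(68,20,7),(46,20,7),(46,-44,7),(34,-44,7),(34,20,7),(-95,8,7),(-95,-8,7),(30,17,22),(30,-17,22),(-30,17,22)],
[(284,157),(382,150),(383,167),(285,171),(289,207),(379,201),(380,218),(290,221),(320,387),(343,385),(292,228),(341,226),(299,313)],0,[.455,-.115,.05])
cr=fit("w1",[(17,17,28),(17,-17,28),(-17,-17,28),(-17,17,28),(95,10,8),(-55,13,8),(-55,-13,8),(84,0,35)],[(563,158),(613,154),(618,205),(568,210),(550,44),(570,261),(606,256),(578,49)],0,[.527,-.29,.2])
o,c=pickle.load(open("w1.pkl","rb"))
print(np.round(pix(c,[[cal[0],cal[1],0]],o)),0)
for dz in(0.12,0.03): shift(o,[cal[0],cal[1],dz],np.degrees(cal[2])+180)
E
```

```text
xy [ 0.4553 -0.1141] yaw 5.2
[[-0.1, -2.0], [0.6, -0.4], [0.4, 0.3], [0.3, 0.7], [-0.4, -2.1], [0.3, -0.8], [0.2, -0.6], [-0.0, 0.0], [1.3, 0.2], [-0.4, 1.1], [-1.1, 1.1], [-0.7, 0.9], [-0.3, 0.4]]
xy [ 0.5252 -0.293 ] yaw 13.74
[[-0.4, 3.2], [0.2, -0.4], [-0.2, -0.0], [0.1, 2.8], [-0.5, -1.9], [0.3, 0.4], [-0.3, -0.6], [1.1, -0.5]]
[[226. 185.]] 0
shift [-10.8 -57.5 107.4] turn [-2.0000e-02 -1.0000e-02  1.7775e+02]
shift [-10.8 -57.5 197.4] turn [-2.0000e-02 -1.0000e-02  1.7775e+02]
```

Call:
carry_out(
  moves="74 -393 0 0 0 -67 85;74 -393 0 0 0 -67 85;74 -393 0 0 0 -67 85;74 -393 0 0 0 -67 85;74 -393 0 0 0 -67 85;74 -393 0 0 0 -67 85;74 -393 0 0 0 -67 85;74 -393 0 0 0 -67 85;74 -393 0 0 0 -67 85;74 -393 0 0 0 -67 85;74 -393 0 0 0 -67 85;74 -393 0 0 0 -67 85;74 -393 0 0 0 -67 85;74 -393 0 0 0 -67 85",
)

```text
time: 3.15
ee_pos: [0.5227, 0.2255, 0.2276]
tcp_rot: [180.0, -0.0, 70.0]
wrist_force: [-0.0, -0.2, -0.4]
opening: 0.0847
grasp_force: 0.0
```

```bash
python3 snap.py w2
```

```text
3.15 [0.52267052 0.22546564 0.22762374] [ 1.79979200e+02 -2.13965880e-02  6.99565268e+01] [ 23.3   7.6  13.   95.3   0.  133.4] 0.08472260935402579 0.017
```

View pics/w2.png

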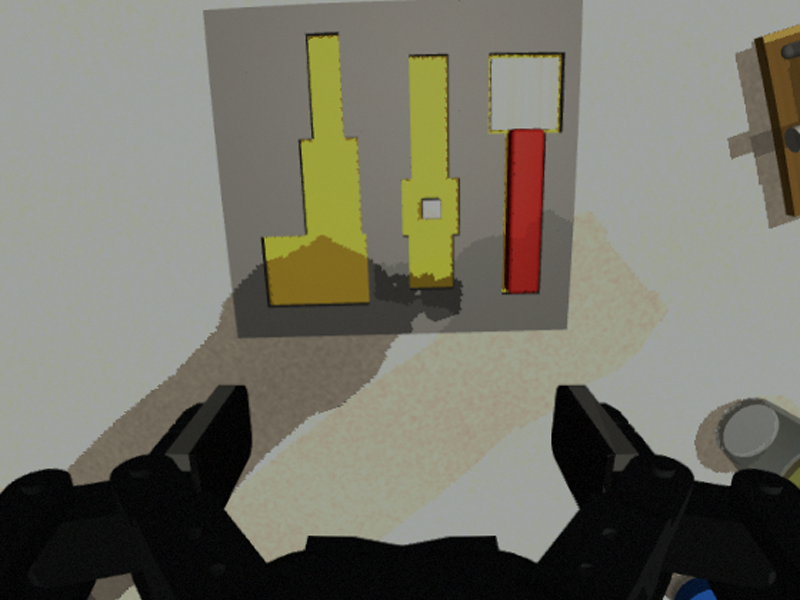

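Wrist view of the tray: caliper cut-out at left (tail end (323,34), jaw end (318,305)), crank cut-out in the middle with the stub at (431,209), scraper at right. I'll fit the cut-outs.

```bash
python3 - <<'E'
from fit import *
t=fit("w2",[(-120,110,0),(120,110,0),(120,-110,0),(-120,-110,0)],[(204,10),(583,0),(567,328),(238,338)],.02,[.54,.27,-.34])
cp=fit("w2",[(-97.5,-10.5,0),(-97.5,10.5,0),(-32.5,-19.5,0),(-32.5,19.5,0),(31.5,-50.5,0),(82.5,-50.5,0),(82.5,22.5,0),(31.5,22.5,0)],
[(306,34),(339,33),(300,140),(358,138),(262,237),(268,306),(369,303),(365,234)],.02,[.48,.29,-1.9])
kp=fit("w2",[(97.5,12.5,0),(97.5,-12.5,0),(19.5,19.5,0),(19.5,-19.5,0),(-19.5,19.5,0),(-19.5,-19.5,0),(-57.5,15.5,0),(-57.5,-15.5,0),(0,0,12)],
[(409,55),(447,55),(402,181),(459,179),(404,236),(458,234),(410,288),(454,287),(431,209)],.02,[.55,.27,1.2])
Rz=R.from_euler("z",-t[2]).as_matrix()[:2,:2]
print("in tray",Rz@(cp[:2]-t[:2]),Rz@(kp[:2]-t[:2]))
o,c=pickle.load(open("w2.pkl","rb"))
shift(o,[.4553,-.1141,.2],185.2)
E
```

```text
xy [0.5374 0.2764] yaw -18.58
[[-0.4, -0.0], [0.4, -0.9], [0.1, 1.5], [-0.1, 0.2]]
xy [0.4931 0.2859] yaw -108.68
[[0.2, -0.3], [0.3, -0.5], [-0.9, -0.4], [-0.1, -0.4], [-0.8, 0.1], [-0.2, 1.3], [0.3, 1.8], [1.0, 0.1]]
xy [0.5517 0.2509] yaw 71.64
[[-0.5, -0.5], [0.4, -1.3], [-0.7, -1.4], [0.3, -1.2], [-0.9, 0.7], [1.1, 0.9], [-0.0, 1.6], [-0.1, 1.5], [0.5, 0.3]]
in tray [-0.04494642 -0.00508898] [ 0.02167549 -0.01963703]
shift [-342.1   53.1   27.5] turn [ 3.0000e-02  1.0000e-02 -1.1524e+02]
```

Call:
carry_out(
  moves="-342 53 28 0 0 -115.2 85;-342 53 28 0 0 -115.2 85;-342 53 28 0 0 -115.2 85;-342 53 28 0 0 -115.2 85;-342 53 28 0 0 -115.2 85;-342 53 28 0 0 -115.2 85;-342 53 28 0 0 -115.2 85;-342 53 28 0 0 -115.2 85;-342 53 28 0 0 -115.2 85;-342 53 28 0 0 -115.2 85;-342 53 28 0 0 -115.2 85;-342 53 28 0 0 -115.2 85;-342 53 28 0 0 -115.2 85;-342 53 28 0 0 -115.2 85;-342 53 28 0 0 -115.2 85;-342 53 28 0 0 -115.2 85;-342 53 28 0 0 -115.2 85;-342 53 28 0 0 -115.2 85",
)

```text
time: 5.0
ee_pos: [0.4556, -0.1133, 0.1993]
tcp_rot: [180.0, 0.0, -174.9]
wrist_force: [0.1, 0.9, -0.3]
opening: 0.085
grasp_force: 0.0
```

```bash
python3 - <<'E'
from fit import *
from workcell import bot
o=bot.get_obs();print(o["q"].round(1));shift(o,[.4553,-.1141,.028],185.2)
E
```

```text
[-14.   -6.5  -4.4  92.1   0.  -19.1]
shift [  0.4  -0.8 171.3] turn [ 0.    0.   -0.08]
```

Call:
carry_out(
  moves="0 0 50 0 0 0 85;0 -1 90 0 0 0 85;0 -1 120 0 0 0 80;0 -1 145 0 0 0 70;0 -1 160 0 0 0 60;0 -1 168 0 0 0 55;0 -1 171 0 0 0 50;0 -1 171 0 0 0 45;0 -1 171 0 0 0 40;0 -1 171 0 0 0 30;0 -1 171 0 0 0 25;0 -1 171 0 0 0 25;0 -1 171 0 0 0 25;0 -1 171 0 0 0 25",
  force=40,
)

```text
time: 6.4
ee_pos: [0.4557, -0.1143, 0.0283]
tcp_rot: [180.0, -0.0, -174.8]
wrist_force: [-0.3, -0.5, 1.1]
opening: 0.0251
grasp_force: 0.0
```

```bash
python3 snap.py w3
```

```text
6.4 [ 0.45569478 -0.11425843  0.02831662] [ 1.79999495e+02 -9.76413985e-05 -1.74761210e+02] [-14.1  -5.  -22.   73.    0.  -19.3] 0.025090206491805347 0.017
```

View pics/w3.png

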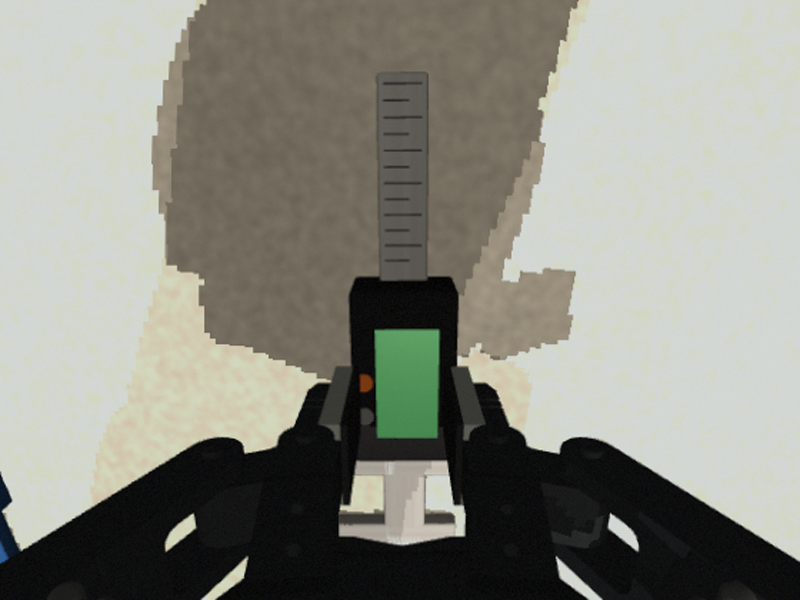

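The picture shows the housing between the pads (350–458), but there is no grip force yet, so I'll close further.

Call:
carry_out(
  moves="0 0 0 0 0 0 0;0 0 0 0 0 0 0;0 0 0 0 0 0 0;0 0 0 0 0 0 0;0 0 0 0 0 0 0",
  force=40,
)

```text
time: 6.95
ee_pos: [0.4557, -0.1143, 0.0283]
tcp_rot: [180.0, -0.0, -174.8]
wrist_force: [-0.1, -0.6, -0.9]
opening: 0.0001
grasp_force: 0.0
```

```bash
python3 snap.py w4; python3 - <<'E'
from workcell import bot
import cv2
c=bot.camera("scene")["img"][150:300,150:350,::-1]
w=cv2.imread("pics/w4.png")
s=cv2.resize(c,(560,420),interpolation=cv2.INTER_CUBIC)
cv2.imwrite("pics/m4.png",cv2.resize(cv2.hconcat([s,cv2.resize(w,(560,420))]),(800,300)))
E
```

```text
6.95 [ 0.45570654 -0.11426175  0.02828369] [ 1.79999988e+02 -1.51925614e-04 -1.74759323e+02] [-14.1  -5.  -22.   73.   -0.  -19.3] 6.04066099280351e-05 0.017
```

View pics/m4.png

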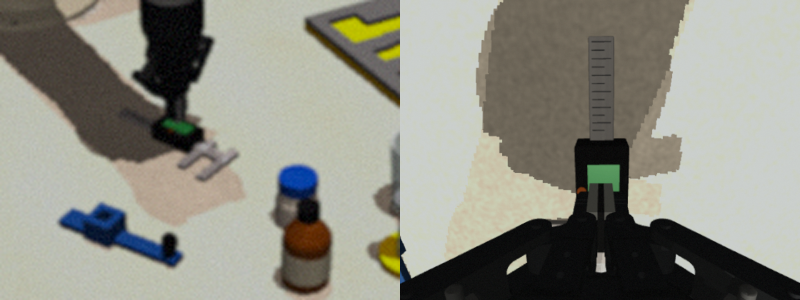

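```bash
python3 - <<'E'
from fit import *
o,c=pickle.load(open("w4.pkl","rb"));Rt=R.from_euler("xyz",o["tcp_rot"],degrees=True).as_matrix()
for z in(-10,0,5,10,17,25):print(z,[((pix(c,[Rt@np.array([x,0,z])/1000+o["ee_pos"]],o)[0]+.5)/.7).round().tolist() for x in(11,-11)])
print(((pix(c,[Rt@np.array([x,0,28.3-h])/1000+o["ee_pos"] for x,h in((30,22),(-30,22),(95,7))],o)+.5)/.7).round().tolist())
im=cv2.imread("pics/w4.png")[240:560,250:550];cv2.imwrite("pics/c4.png",cv2.resize(im,(562,600),interpolation=cv2.INTER_CUBIC))
E
```

```text
-10 [[402.0, 374.0], [402.0, 442.0]]
0 [[402.0, 360.0], [402.0, 425.0]]
5 [[402.0, 354.0], [402.0, 417.0]]
10 [[402.0, 348.0], [402.0, 410.0]]
17 [[402.0, 341.0], [402.0, 400.0]]
25 [[402.0, 333.0], [402.0, 390.0]]
[[402.0, 294.0], [402.0, 465.0], [402.0, 74.0]]
```

View pics/c4.png

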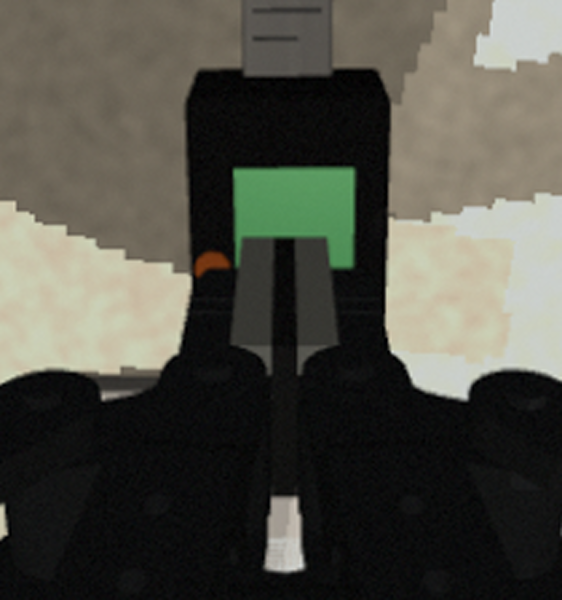

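The crop shows the closed tips (crop row 238) standing above the housing, so they sit about 20 mm further back than I assumed. I'll feel down gently to find the real tip height.

Call:
carry_out(
  moves="0 0 1 0 0 0 0;0 0 2 0 0 0 0;0 0 3 0 0 0 0;0 0 4 0 0 0 0;0 0 4 0 0 0 0",
)

```text
time: 7.55
ee_pos: [0.4556, -0.1142, 0.0241]
tcp_rot: [180.0, -0.0, -174.8]
wrist_force: [0.1, 0.0, -0.4]
opening: -0.0001
grasp_force: 0.0
```

Call:
carry_out(
  moves="0 0 1 0 0 0 0;0 0 2 0 0 0 0;0 0 3 0 0 0 0;0 0 4 0 0 0 0;0 0 4 0 0 0 0",
)

```text
time: 8.05
ee_pos: [0.4556, -0.1142, 0.0201]
tcp_rot: [180.0, -0.0, -174.8]
wrist_force: [0.3, -0.1, 0.3]
opening: -0.0004
grasp_force: 0.0
```

Call:
carry_out(
  moves="0 0 1 0 0 0 0;0 0 2 0 0 0 0;0 0 3 0 0 0 0;0 0 3 0 0 0 0",
)

```text
time: 8.45
ee_pos: [0.4557, -0.1143, 0.018]
tcp_rot: [-180.0, 0.0, -174.8]
wrist_force: [-3.5, 1.0, 9.1]
opening: 0.0001
grasp_force: 4.0
```

Contact came at TCP z ≈ 18 mm, so the shut tips stand about 4 mm behind the TCP, matching the camera. I'll lift, open and regrasp lower, at TCP z ≈ 4 mm.

Call:
carry_out(
  moves="0 0 -10 0 0 0 60;0 0 -20 0 0 0 60;0 0 -20 0 0 0 60;0 0 -20 0 0 0 60;0 0 -20 0 0 0 60;0 0 -20 0 0 0 60;0 0 -20 0 0 0 60;0 0 -10 0 0 0 60;0 0 0 0 0 0 60;0 0 7 0 0 0 60;0 0 11 0 0 0 60;0 0 13 0 0 0 50;0 0 13 0 0 0 40;0 0 13 0 0 0 30;0 0 13 0 0 0 20;0 0 13 0 0 0 20;0 0 13 0 0 0 20;0 0 13 0 0 0 20;0 0 13 0 0 0 20",
  force=40,
)

```text
time: 10.35
ee_pos: [0.4559, -0.1143, 0.0046]
tcp_rot: [-180.0, 0.0, -174.8]
wrist_force: [0.6, 0.0, 2.6]
opening: 0.0331
grasp_force: 40.8
```

```bash
python3 snap.py w5; python3 - <<'E'
from fit import *
for n in("w3","w5"):
    o,c=pickle.load(open(n+".pkl","rb"));g=c["img"].astype(float).mean(2)
    p=cv2.GaussianBlur(g[:200,268:296].mean(1).reshape(-1,1),(1,5),0).ravel()
    print(n,p[:70:2].round().astype(int).tolist())
E
```

```text
10.35 [ 0.45591037 -0.11431533  0.00457762] [-1.79990499e+02  2.77995509e-02 -1.74760659e+02] [-14.1  -4.2 -23.9  70.2   0.  -19.3] 0.033146643213634204 0.017
w3 [108, 107, 107, 107, 106, 106, 107, 108, 109, 110, 110, 109, 109, 109, 109, 108, 108, 109, 109, 108, 107, 106, 105, 104, 104, 93, 90, 91, 83, 68, 86, 91, 91, 91, 85]
w5 [124, 124, 124, 124, 123, 123, 123, 123, 122, 122, 122, 123, 123, 122, 121, 119, 118, 117, 117, 117, 108, 99, 103, 103, 84, 72, 100, 103, 103, 103, 103, 93, 85, 100, 103]
```

```bash
python3 - <<'E'
from fit import *
for n,r in(("w3",49.5),("w5",40)):
    o,c=pickle.load(open(n+".pkl","rb"));Rt=R.from_euler("xyz",o["tcp_rot"],degrees=True)
    w=world(c,[(281.5,r)],.007,o)[0];t=Rt.inv().apply(w-o["ee_pos"])*1000
    print(n,"tool frame of tail",t.round(1),"caliper origin tool x",(t[0]-95).round(1))
from workcell import bot
o=bot.get_obs()
a=np.radians(71.4)
for dx in(0,2):
  shift(o,np.array([.4931,.2859,.12])-dx/1000*np.array([np.cos(a),np.sin(a),0]),71.4)
E
```

```text
w3 tool frame of tail [95.8  0.4 21.3] caliper origin tool x 0.8
w5 tool frame of tail [95.7  0.3 -2.5] caliper origin tool x 0.7
shift [ -73.7  395.1 -115.5] turn [2.0000e-02 3.0000e-02 1.1384e+02]
shift [ -72.9  393.3 -115.5] turn [2.0000e-02 3.0000e-02 1.1384e+02]
```

Call:
carry_out(
  moves="0 0 -40 0 0 0 20;0 0 -80 0 0 0 20;0 0 -115 0 0 0 20;-73 394 -115 0 0 113.8 20;-73 394 -115 0 0 113.8 20;-73 394 -115 0 0 113.8 20;-73 394 -115 0 0 113.8 20;-73 394 -115 0 0 113.8 20;-73 394 -115 0 0 113.8 20;-73 394 -115 0 0 113.8 20;-73 394 -115 0 0 113.8 20;-73 394 -115 0 0 113.8 20;-73 394 -115 0 0 113.8 20;-73 394 -115 0 0 113.8 20;-73 394 -115 0 0 113.8 20;-73 394 -115 0 0 113.8 20;-73 394 -115 0 0 113.8 20;-73 394 -115 0 0 113.8 20;-73 394 -115 0 0 113.8 20;-73 394 -115 0 0 113.8 20",
)

```text
time: 12.4
ee_pos: [0.4923, 0.2847, 0.1191]
tcp_rot: [-180.0, 0.0, 71.6]
wrist_force: [0.4, -0.2, -1.7]
opening: 0.0328
grasp_force: 40.9
```

```bash
python3 snap.py w6;python3 - <<'E'
from fit import *
from workcell import bot
o=bot.get_obs()
shift(o,[.4929,.2852,.0185],71.4)
E
```

```text
12.4 [0.49234647 0.28470767 0.1190873 ] [-1.79986594e+02  1.30460895e-02  7.16275502e+01] [ 30.    6.8   0.   83.3   0.  138.4] 0.0327576740075452 0.017
shift [  0.7   0.4 100.6] turn [-0.01  0.01  0.19]
```

View pics/w6.png

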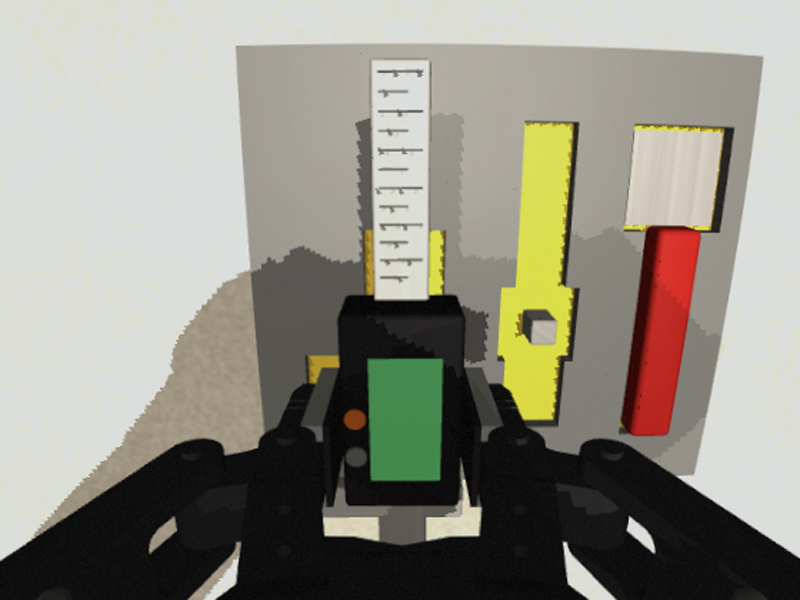

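The wrist view shows the caliper gripped (housing 338–465), its tail over the cut-out, with the crank cut-out to the right and the stub at (541,330). I'll refit the tray from this closer view.

```bash
python3 - <<'E'
from fit import *
t=fit("w6",[(-120,110,0),(120,110,0),(120,-110,0)],[(236,46),(763,57),(694,475)],.02,[.537,.276,-.32])
kp=fit("w6",[(97.5,12.5,0),(97.5,-12.5,0),(19.5,19.5,0),(19.5,-19.5,0),(-19.5,19.5,0),(-19.5,-19.5,0),(-57.5,15.5,0),(-57.5,-15.5,0),(0,0,12)],
[(525,121),(578,122),(499,288),(578,288),(498,356),(574,360),(503,420),(557,426),(544,331)],.02,[.55,.25,1.25])
o,c=pickle.load(open("w6.pkl","rb"))
g=c["img"].astype(int)
for r in(168,175,182,189,196): print(r,[tuple(g[r,x]) for x in ()], "yellow cols",np.where((g[r,240:330,0]-g[r,240:330,2])>60)[0]+240)
for r in(60,100,140):
  d=np.abs(np.diff(cv2.GaussianBlur(g[r-6:r+7,250:312].mean((0,2)).reshape(1,-1),(3,1),0).ravel())); print(r,np.argsort(d)[-4:]+250)
print("pred housing edges cols at tail part")
a=np.radians(71.4);C=np.array([.4931,.2859])
for y in(-19.5,19.5):
  for x in(-32.5,0):
    u=C+np.array([np.cos(a),np.sin(a)])*(-x/1000)+np.array([-np.sin(a),np.cos(a)])*(-y/1000)
    print(x,y,pix(c,[[*u,.02]],o).round(1))
E
```

```text
xy [0.5371 0.2765] yaw -18.52
[[-0.5, 0.0], [0.7, -0.2], [-0.0, 0.4]]
xy [0.5518 0.2513] yaw 71.77
[[-0.7, -0.6], [0.3, -0.8], [1.5, -0.8], [1.2, -0.9], [-0.6, 3.4], [-1.0, 0.2], [-1.5, 4.8], [1.0, 0.1], [0.0, 1.0]]
168 [] yellow cols [255 256 257 258 259 260 301 302 303 304 305 306 307 308 309 310]
175 [] yellow cols [256 257 258 259 260 300 301 302 303 304 305 306 307 308 309 310]
182 [] yellow cols [256 257 258 259 260 300 301 302 303 304 305 306 307 308 309]
189 [] yellow cols [256 257 258 259 260 300 301 302 303 304 305 306 307 308 309]
196 [] yellow cols [256 257 258 259 260 261 300 301 302 303 304 305 306 307 308 309 310]
60 [300 260 259 299]
100 [298 299 259 260]
140 [259 261 299 260]
pred housing edges cols at tail part
-32.5 -19.5 [[254.6 161.4]]
0 -19.5 [[255.4 207.6]]
-32.5 19.5 [[312.2 161.6]]
0 19.5 [[311.  207.8]]
```

Call:
carry_out(
  moves="0.7 0.6 20 0 0 0.2 20;0.7 0.6 45 0 0 0.2 20;0.7 0.6 65 0 0 0.2 20;0.7 0.6 78 0 0 0.2 20;0.7 0.6 86 0 0 0.2 20;0.7 0.6 90 0 0 0.2 20;0.7 0.6 92 0 0 0.2 20;0.7 0.6 94 0 0 0.2 20;0.7 0.6 96 0 0 0.2 20;0.7 0.6 97 0 0 0.2 20;0.7 0.6 97 0 0 0.2 20",
)

```text
time: 13.55
ee_pos: [0.4932, 0.2853, 0.0224]
tcp_rot: [180.0, -0.0, 71.2]
wrist_force: [-0.2, -0.3, -1.3]
opening: 0.0332
grasp_force: 40.9
```

Underside is about 2 mm below the tray top with no contact force. I'll continue down.

Call:
carry_out(
  moves="0 0 1 0 0 0 20;0 0 2 0 0 0 20;0 0 3 0 0 0 20;0 0 4 0 0 0 20;0 0 5 0 0 0 20;0 0 5.5 0 0 0 20;0 0 5.5 0 0 0 20",
)

```text
time: 14.25
ee_pos: [0.4932, 0.2852, 0.0167]
tcp_rot: [-180.0, 0.0, 71.2]
wrist_force: [-0.9, -0.4, -0.9]
opening: 0.0329
grasp_force: 40.9
```

Call:
carry_out(
  moves="0 0 0 0 0 0 45;0 0 0 0 0 0 45;0 0 0 0 0 0 45;0 0 0 0 0 0 45;0 0 -15 0 0 0 45;0 0 -60 0 0 0 60;0 0 -105 0 0 0 60;-537 217 -115 0 0 57.5 70;-537 217 -115 0 0 57.5 70;-537 217 -115 0 0 57.5 70;-537 217 -115 0 0 57.5 70;-537 217 -115 0 0 57.5 70;-537 217 -115 0 0 57.5 70;-537 217 -115 0 0 57.5 70;-537 217 -115 0 0 57.5 70;-537 217 -115 0 0 57.5 70;-537 217 -115 0 0 57.5 70;-537 217 -115 0 0 57.5 70;-537 217 -115 0 0 57.5 70;-537 217 -115 0 0 57.5 70",
)

```text
time: 16.25
ee_pos: [0.5256, -0.2967, 0.1324]
tcp_rot: [179.9, -0.0, 13.5]
wrist_force: [-0.6, -0.0, -0.3]
opening: 0.0699
grasp_force: 0.0
```

```bash
python3 - <<'E'
from fit import *
from workcell import bot
o=bot.get_obs();print(o["q"].round(1));shift(o,[.5252,-.293,.0046],13.74)
E
```

```text
[-29.4  11.4   6.8  85.3  -0.  137.1]
shift [  0.4  -3.8 127.8] turn [ 0.05 -0.01 -0.22]
```

Call:
carry_out(
  moves="0 0 20 0 0 -0.2 70;0 0 40 0 0 -0.2 70;0 0 40 0 0 -0.2 70;0 0 40 0 0 -0.2 70;0 0 40 0 0 -0.2 70",
)

```text
time: 16.75
ee_pos: [0.5266, -0.2929, 0.0936]
tcp_rot: [179.9, -0.1, 14.0]
wrist_force: [0.4, -0.5, 0.7]
opening: 0.0698
grasp_force: 0.0
```

```bash
python3 - <<'E'
from fit import *
from workcell import bot
o=bot.get_obs();shift(o,[.5252,-.293,.0046],13.74)
E
```

```text
shift [-1.5 -0.4 89. ] turn [ 0.07 -0.08  0.23]
```

Call:
carry_out(
  moves="-1.2 -0.2 30 0 0 0 70;-1.2 -0.2 55 0 0 0 70;-1.2 -0.2 72 0 0 0 70;-1.2 -0.2 82 0 0 0 65;-1.2 -0.2 87 0 0 0 60;-1.2 -0.2 89 0 0 0 50;-1.2 -0.2 89 0 0 0 40;-1.2 -0.2 89 0 0 0 30;-1.2 -0.2 89 0 0 0 20;-1.2 -0.2 89 0 0 0 20;-1.2 -0.2 89 0 0 0 20;-1.2 -0.2 89 0 0 0 20;-1.2 -0.2 89 0 0 0 20",
  force=45,
)

```text
time: 18.05
ee_pos: [0.5254, -0.2935, 0.004]
tcp_rot: [179.9, -0.1, 13.9]
wrist_force: [0.7, -0.0, 6.4]
opening: 0.0329
grasp_force: 47.4
```

```bash
python3 snap.py w7; python3 - <<'E'
from fit import *
o,c=pickle.load(open("w7.pkl","rb"))
im=c["img"].astype(int);b=((im[:,:,2]-im[:,:,0])>25)
print("blue rows/cols",[(r,np.where(b[r])[0][[0,-1]].tolist()) for r in range(0,300,15) if b[r].any()])
cv2.imwrite("pics/w7c.png",cv2.resize(c["img"][:,:,::-1][0:340,130:430],(706,600*340*2//680),interpolation=cv2.INTER_CUBIC)[:600])
E
```

```text
18.05 [ 0.52537739 -0.29345294  0.00400552] [ 1.79928948e+02 -8.03902980e-02  1.39381923e+01] [-29.2  13.5  -5.1  71.3   0.  136.9] 0.0328976499968782 0.017
blue rows/cols [(45, [256, 308]), (75, [256, 308]), (90, [256, 308]), (105, [257, 307]), (120, [257, 307]), (135, [257, 306]), (150, [257, 306]), (165, [257, 306]), (180, [257, 305]), (195, [258, 305]), (210, [258, 305]), (225, [258, 304]), (240, [241, 322]), (255, [235, 326]), (270, [235, 326]), (285, [237, 324])]
```

```bash
python3 - <<'E'
from fit import *
o,c=pickle.load(open("w7.pkl","rb"));Rt=R.from_euler("xyz",o["tcp_rot"],degrees=True)
im=c["img"].astype(int);b=((im[:,:,2]-im[:,:,0])>25)
print([(r,int(b[r].sum()),np.where(b[r])[0][[0,-1]].tolist()) for r in list(range(14,48,2))+list(range(226,262,2)) if b[r].any()])
t=lambda u,v,z:(Rt.inv().apply(world(c,[(u,v)],z,o)[0]-o["ee_pos"])*1000).round(1).tolist()
rows=np.where(b[:,270:296].any(1))[0];print("end row",rows[0])
e=np.where(b[:,258])[0][0],np.where(b[:,306])[0][0];print(e)
print("end tool",t(258,e[0],.008),t(306,e[1],.008),"(want x 95)")
h=[np.where(b[:,k])[0][0] for k in(240,244,248,314,318,322)];print("hub far edge rows",h,t(244,np.median(h),.028),"(want 17)")
E
```

```text
[(36, 16, [257, 308]), (38, 13, [256, 308]), (40, 10, [256, 308]), (42, 7, [256, 308]), (44, 3, [256, 308]), (46, 2, [256, 257]), (226, 47, [258, 304]), (228, 47, [258, 304]), (230, 47, [258, 304]), (232, 77, [243, 319]), (234, 79, [242, 320]), (236, 78, [242, 320]), (238, 78, [241, 321]), (240, 76, [241, 322]), (242, 77, [240, 322]), (244, 72, [239, 323]), (246, 74, [239, 323]), (248, 81, [238, 324]), (250, 76, [239, 325]), (252, 72, [238, 325]), (254, 78, [236, 326]), (256, 93, [235, 327]), (258, 93, [235, 327]), (260, 93, [235, 327])]
end row 86
(np.int64(36), np.int64(36))
end tool [94.4, -8.5, -3.9] [94.3, 9.0, -3.9] (want x 95)
hub far edge rows [np.int64(241), np.int64(232), np.int64(232), np.int64(232), np.int64(232), np.int64(240)] [26.0, -13.4, -24.0] (want 17)
```

```bash
python3 - <<'E'
from fit import *
from workcell import bot
o,c=pickle.load(open("w7.pkl","rb"));Rt=R.from_euler("xyz",o["tcp_rot"],degrees=True)
print((Rt.inv().apply(world(c,[(244,255),(318,255)],.028,o)-o["ee_pos"])*1000).round(1))
shift(bot.get_obs(),[.5519,.2514,.12],71.4)
E
```

```text
[[ 17.1 -13.7 -24. ]
 [ 17.1  13.3 -24. ]]
shift [ 157.2 -522.3 -116.4] turn [ 1.100e-01 -4.000e-02 -5.746e+01]
```

Call:
carry_out(
  moves="0 0 -40 0 0 0 20;0 0 -80 0 0 0 20;0 0 -116 0 0 0 20;157 -522 -116 0 0 -57.5 20;157 -522 -116 0 0 -57.5 20;157 -522 -116 0 0 -57.5 20;157 -522 -116 0 0 -57.5 20;157 -522 -116 0 0 -57.5 20;157 -522 -116 0 0 -57.5 20;157 -522 -116 0 0 -57.5 20;157 -522 -116 0 0 -57.5 20;157 -522 -116 0 0 -57.5 20;157 -522 -116 0 0 -57.5 20;157 -522 -116 0 0 -57.5 20;157 -522 -116 0 0 -57.5 20;157 -522 -116 0 0 -57.5 20;157 -522 -116 0 0 -57.5 20;157 -522 -116 0 0 -57.5 20;157 -522 -116 0 0 -57.5 20;157 -522 -116 0 0 -57.5 20",
)

```text
time: 20.1
ee_pos: [0.5516, 0.2505, 0.119]
tcp_rot: [180.0, -0.0, 71.4]
wrist_force: [0.3, 0.5, -2.4]
opening: 0.0332
grasp_force: 46.6
```

```bash
python3 - <<'E'
from fit import *
from workcell import bot
shift(bot.get_obs(),[.5518,.2511,.046],71.4)
E
```

```text
shift [ 0.6  0.  73. ] turn [ 0.01 -0.01 -0.03]
```

Call:
carry_out(
  moves="0.5 0 20 0 0 0 20;0.5 0 45 0 0 0 20;0.5 0 62 0 0 0 20;0.5 0 73 0 0 0 20;0.5 0 79 0 0 0 20;0.5 0 81 0 0 0 20;0.5 0 83 0 0 0 20;0.5 0 85 0 0 0 20;0.5 0 86 0 0 0 20;0.5 0 86 0 0 0 20",
)

```text
time: 21.1
ee_pos: [0.5516, 0.2519, 0.033]
tcp_rot: [180.0, -0.0, 71.4]
wrist_force: [0.1, -0.8, -3.2]
opening: 0.0331
grasp_force: 46.6
```

Call:
carry_out(
  moves="-0.3 0 2 0 0 0 20;-0.3 0 4 0 0 0 20;-0.3 0 6 0 0 0 20;-0.3 0 8 0 0 0 20;-0.3 0 10 0 0 0 20;-0.3 0 11 0 0 0 20;-0.3 0 11 0 0 0 20",
)

```text
time: 21.8
ee_pos: [0.5514, 0.2515, 0.0216]
tcp_rot: [-180.0, 0.0, 71.4]
wrist_force: [0.0, 0.2, -1.9]
opening: 0.033
grasp_force: 46.6
```

Call:
carry_out(
  moves="0 0 1 0 0 0 20;0 0 2 0 0 0 20;0 0 3 0 0 0 20;0 0 4 0 0 0 20;0 0 5 0 0 0 20;0 0 5.5 0 0 0 20;0 0 5.5 0 0 0 20",
)

```text
time: 22.5
ee_pos: [0.5514, 0.2515, 0.0162]
tcp_rot: [-180.0, 0.0, 71.4]
wrist_force: [-0.1, 0.5, -1.8]
opening: 0.0329
grasp_force: 46.6
```

Call:
carry_out(
  moves="0 0 0 0 0 0 43;0 0 0 0 0 0 43;0 0 0 0 0 0 43;0 0 0 0 0 0 43;0 0 -15 0 0 0 43;0 0 -60 0 0 0 60;0 0 -110 0 0 0 60;0 0 -160 0 0 0 80;-50 -30 -200 0 0 0 80;-50 -30 -210 0 0 0 80;-50 -30 -210 0 0 0 80;-50 -30 -210 0 0 0 80;-50 -30 -210 0 0 0 80",
)

```text
time: 23.8
ee_pos: [0.5072, 0.2139, 0.2254]
tcp_rot: [-180.0, 0.0, 71.4]
wrist_force: [-0.1, 0.0, -0.4]
opening: 0.0802
grasp_force: 0.0
```

```bash
python3 snap.py w8
```

```text
23.8 [0.50718554 0.21388359 0.22539331] [-1.79951416e+02  3.55524608e-02  7.14468283e+01] [ 22.9   5.1  10.   95.    0.  131.4] 0.08017571162461261 0.017
```

View pics/w8.png

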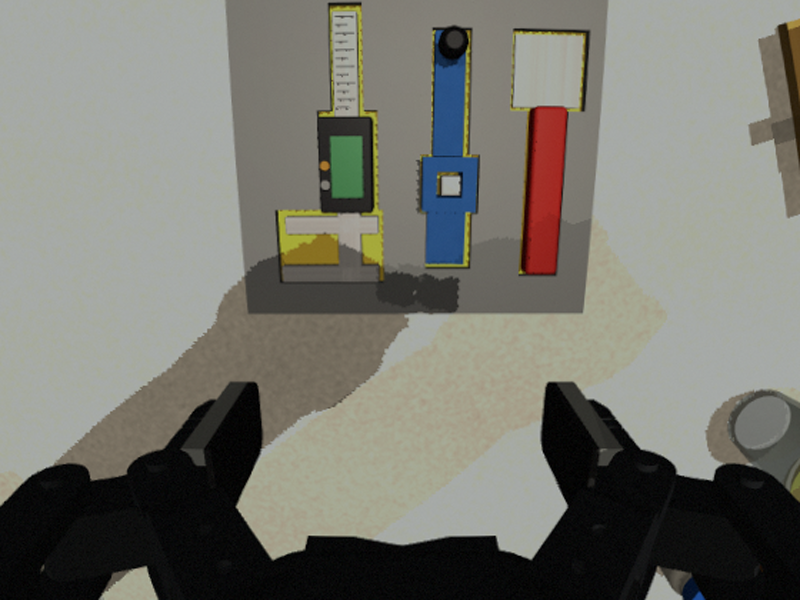

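The view shows the caliper (346,160) and crank (449,184) inside their cut-outs with yellow margins around them. The stub shows in the bore and the scraper has not moved. Handing in.

```bash
python3 -c "
from workcell import bot
print(bot.job_done())"
```

```text
the job is handed in; nothing more can be done
None
```

The caliper and crank are in their cut-outs the right way round, with the crank's bore over the stub, and the job was handed in at about 24 s of the 67 s; the hand-in call returned no verdict. The last wrist picture shows the scraper still in its cut-out, and no move passed near the glassware, bottle, dish or jar, though I did not photograph them again at the end.

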